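# Set the tube reader's filter lever by feel and start the reading

### The job

The orange filter lever on top of the tube reader is parked in its notch at the red mark: push it along its slot with a fingertip, without gripping it, until it has clicked three times and sits in the third notch after the parked one, never letting it run on into the fourth. Then press the reader's green button all the way down and let it go, to start the reading. Leave the tubes, bottles, cap and marker standing or lying as they are, and finish with the arm clear of everything.

Things in the scene. Friction and masses are not known exactly. Their poses are not given: they have to be found in the camera images.
- reader: tube reader, a white box on a grey foot, fixed, 220 (x) by 280 (y) mm, flat deck 75 mm above the table. Origin: centre of its underside, on the table. Its axes: z up; x from its front edge (screen, green button) to its rear edge (tube well); y along the lever slot, from the parked end (red mark) towards the notches (blue marks). Turned up to 30 degrees about z.
- lever (a joint): lever travel along the reader's +y, m: 0 parked at its end stop, 0.075 far stop. It rests in notches at 0 (parked, red mark), 0.018, 0.036, 0.054 and 0.072 (blue marks); the wanted one is 0.054. The push needed rises to 4 to 7 N a quarter of the way to the next notch and falls to nothing half-way, at the ridge; there the lever snaps ahead by itself into the next notch (the click).
- lever_mid (a point): centre of the lever's upright blade, moving with it, 22 mm above the deck; parked, at x -10, y -40 mm in the reader's frame. Blade 28 mm wide across the slot (reader x), 16 mm thick along it (reader y): black core 6 mm thick, orange pad on each face. Pads reach from 8 to 36 mm above the deck, the core to 42 mm. Axes as the reader's.
- lever_back: orange pad on the blade's face at the parked side, the face to push on: 28 wide, 5 thick, 28 mm high. Origin: in the blade's middle plane at deck height. Squeezing this pad and the other one at once counts as gripping.
- lever_front: orange pad on the blade's other face, like the first. Origin: in the blade's middle plane at deck height.
- read_button (a joint): travel of the green button in m: 0 up, 0.006 fully down; a spring of about 4 N at full travel lifts it again.
- read_button_top (a point): centre of the top face of the green button, a round cap 26 mm across in a black housing on the deck, at x = -75, y = 85 mm in the reader's frame; it is pressed straight down.
- sample_tube_mid (a point): loose glass tube with a yellow cap, 15 mm across and 75 mm long, in the well of the reader at x = 75, y = -70 mm in the reader's frame, its top 45 mm above the deck; point 45 mm above its foot. Leave alone.
- yellow_cap: loose yellow cap, 22 mm across, 12 mm high, lying on the rear of the reader's deck; origin under its centre. Leave alone.
- reagent_bottle: clear bottle with a green cap, 52 mm across, 115 mm tall, near the parked-end side of the reader; origin under its centre. Leave alone.
- blue_jar: white jar with a blue cap, 48 mm across, 75 mm tall, near the other side of the reader; origin under its centre. Leave alone.
- rack_tube1_mid (a point): loose tube with a blue cap in the white rack at the left of the table, its top 98 mm above the table; point 45 mm above its foot. Leave alone.
- rack_tube2_mid (a point): loose tube with a yellow cap in the white rack, its top 98 mm above the table; point 45 mm above its foot. Leave alone.
- marker: blue marker 130 mm long, 12 mm thick, lying on the table at the right; origin under its centre. Leave alone.

How it is judged:
On the way, in this order (a step that is already met when the one before it is completed fails the run):
1. the lever rests in the third notch after the parked one (value of joint lever between 0.051 and 0.057 m and velocity of joint lever below 0.01 m/s), for 0.2 s.
2. the green button is pressed down with the lever in the third notch (value of joint lever between 0.051 and 0.057 m and value of joint read_button above 0.0045 m), for 0.05 s.
At the end, for the whole second after the job is handed in: The lever rests within 3 mm of the third notch (0.051 to 0.057 m), the green button is up again (within 1.5 mm), and the tubes, cap, bottle, jar and marker are within 15 mm of where they started, the upright ones upright within 0.25 rad (value of joint lever between 0.051 and 0.057 m and value of joint read_button below 0.0015 m and distance of each of sample_tube_mid, yellow_cap, reagent_bottle, blue_jar, rack_tube1_mid, rack_tube2_mid, marker from where it was at the start of the episode below 0.015 m and angle between each of sample_tube_mid, yellow_cap, reagent_bottle, blue_jar, rack_tube1_mid, rack_tube2_mid's own z axis and vertical below 0.25 rad); the robot touches nothing.
It fails at once if the lever runs past the third notch, over the ridge towards the fourth (0.063 m) (value of joint lever above 0.063 m).
It fails at once if the lever is gripped: both of its pads squeezed at once by the fingers (over 2 N each) (contact force between the fingers and lever_back above 2 N and contact force between the fingers and lever_front above 2 N).
It fails at once if the button is pressed (3 mm) while the lever is not in the third notch (value of joint read_button above 0.003 m and not (value of joint lever between 0.051 and 0.057 m)).
It fails at once if a tube, the cap, a bottle, the jar or the marker is moved or lifted by more than 15 mm or tipped (distance of any of sample_tube_mid, yellow_cap, reagent_bottle, blue_jar, rack_tube1_mid, rack_tube2_mid, marker from where it was at the start of the episode above 0.015 m or angle between any of sample_tube_mid, yellow_cap, reagent_bottle, blue_jar, rack_tube1_mid, rack_tube2_mid's own z axis and vertical above 0.25 rad).
It also fails if it takes over 61 s, if anything falls off the work surface, if the arm or the gripper's body presses on something with over 40 N, if the wrist force passes 120 N, or if a joint passes its speed limit or range.

### The arm

A 7-joint arm with a two-finger parallel gripper is mounted at the origin on the work surface. World frame = base frame: x ahead of the robot, y to its left, z up, the work surface at z = 0. Lengths are in m, angles in rad, forces in N, time in s.
With the tool pointing down it reaches from about 0.35 to 0.9 m from the base axis. Payload 8.1 kg.
Tool frame: the origin (TCP) lies where the fingers leave the gripper's body, on its centre line; the fingertips stand 66 mm ahead of it and the grasp point (between the pads) lies 47 mm ahead of it (arm.grip_point_offset is the distance from the TCP to the grasp point, in m); y points along the fingers, z is the direction in which the jaws open and shut, and the axes are right-handed (so a half turn about y gives the same grasp; the last joint's range is limited). The gripper opens to 92 mm and grips with 3 to 60 N. Pads are 19 mm wide; open, the fingers measure 130 mm over their backs; the gripper's body (75 mm by 190 mm) begins 47 mm behind the grasp point.
Start: joints at [-1.282, 0.434, 0.025, 1.573, -0.012, 1.134, -0.075], TCP at [0.239, 0.578, 0.292] pointing down, gripper open.
Joint ranges: [-2.62, 2.62], [-0.44, 2.09], [-1.27, 1.32], [0.08, 2.57], [-1.32, 4.46], [0.12, 2], [-2.74, 2.74]. Speed limits (rad/s): [2.22, 2.22, 3.01, 3.01, 3.14, 3.14, 3.14].

### API

Orientations are given as a unit quaternion [x, y, z, w].
In Python, from workcell import arm gives the robot as it stands.
- The arm moves only by the shell command python3 -m crank 'ROWS'. ROWS is JSON, a list of rows, each an object with "jaw": the opening in per cent of the stroke, from 0 (shut) to 100 (fully open); "linear": the shift along the tool's x, y, z scaled (see below), a list of three; "turn": the turn about the tool's y scaled (see below). In form: [{"jaw": jaw, "linear": [dx, dy, dz], "turn": turn}, ...]. A call has 1 to 5 rows; each row shifts and turns the pose as measured when the row begins, along the tool's axes as they then stand; what a row does not reach is not made up. The controller multiplies each number of a shift by 60 mm and each number of a turn by 0.08 rad. A row lasts 1/8 s, in which the tool goes at most 62.5 mm and 10.7 degrees, less where a joint would pass 70% of its speed; a pose out of reach is approached as far as the arm can. A call with a number of a shift or a turn outside -1 to 1 is refused whole. A call with a gripper value outside its range is refused whole. The fingers move at their own pace and stop on an object; the grip force is fixed at half the most. Time passes only in rows, so rows that do not move let the fingers close. It gives the time, the measured TCP pose, the force and the opening at its end, in the units of the state.
- arm.observe(): the state, without advancing time (a new reading comes with each control period).
- arm.grab_frame(name): name is "side" or "top"; returns the picture (420x560x3 uint8, red, green, blue); there is no depth.
- arm.camera_info(name): a dict with "K" (3x3 intrinsics, pixels), "world_from_camera" (4x4, takes a point from camera to world coordinates). Camera axes: x right, y down, z forward; pixel columns grow to the right and rows downward; lengths in m; the calibration is good to about 2 mm. A picture is of the moment at which its call begins. camera_info takes no time and is no camera call.
- arm.close_job(): hands the job in, once; it reports no verdict.
The state is a dict: "time": time; "qpos": joint angles; "joint_velocities": joint speeds; "tau": joint torques, N m; "ee_pos": TCP position; "ee_rot": TCP orientation; "ft_force": force on the tool from outside, world axes, zero at the start; "wrist_torque": the same for the moment, N m; "opening": opening from 0.0 (shut) to 1.0 (fully open).
Only numpy, scipy, OpenCV 4.12 (cv2) and the standard library are available. Lean on these libraries where they do the work, as an engineer would, in place of code of your own. Each camera call takes 0.05 s, during which the arm holds its last target.

## Working session

There is one attempt and no reset: what is moved stays moved. The work goes in short steps, Python scripts to look and compute and a shell command to move; the robot and the scene stay as the last step left them, time stands still between calls to the robot, and variables do not carry over. Pictures are saved under pics/ and viewed, and the job is handed in when it is done.

```bash
mkdir -p pics; ls
python3 - <<'E'
from workcell import arm
import cv2, json
s=arm.observe(); print(s)
for n in("side","top"):
    cv2.imwrite(f"pics/{n}0.png",arm.grab_frame(n)[:,:,::-1]); i=arm.camera_info(n); print(n,i)
E
```

```text
pics
{'time': 0.0, 'qpos': array([-1.28156513,  0.43522005,  0.02497631,  1.57409999, -0.01164004,
        1.13399211, -0.07505606]), 'joint_velocities': array([ 1.09820115e-03, -4.12224891e-04,  2.92756681e-04, -7.13132310e-06,
        3.65254788e-04, -7.33061446e-04,  6.69101109e-04]), 'tau': array([ 1.58648472e-04, -6.67870831e+01,  9.84844677e-01, -3.14451027e+01,
       -6.06913283e-02,  4.31149034e-02,  1.78792420e-04]), 'ee_pos': array([0.23855528, 0.57723813, 0.29144562]), 'ee_rot': array([ 0.69412844, -0.13773522,  0.13759399, -0.69302425]), 'ft_force': array([ 0.46255295, -0.22655236, -0.48119317]), 'wrist_torque': array([ 0.01892179, -0.00042536, -0.01592026]), 'opening': 0.9958361253907694}
side {'K': array([[445.79121469,   0.        , 280.66927724],
       [  0.        , 445.79121469, 207.71601445],
       [  0.        ,   0.        ,   1.        ]]), 'world_from_camera': array([[-0.99318485, -0.06957187,  0.09350725,  0.49854167],
       [-0.11635318,  0.63844093, -0.76082529,  0.85255028],
       [-0.00676682, -0.76652002, -0.64218477,  0.81135144],
       [ 0.        ,  0.        ,  0.        ,  1.        ]])}
top {'K': array([[419.9771465 ,   0.        , 284.39036326],
       [  0.        , 419.9771465 , 206.38244302],
       [  0.        ,   0.        ,   1.        ]]), 'world_from_camera': array([[-0.02625373, -0.99630925,  0.08172277,  0.4959994 ],
       [-0.99952274,  0.02749372,  0.01408486, -0.00225139],
       [-0.01627974, -0.08131399, -0.99655557,  1.41544924],
       [ 0.        ,  0.        ,  0.        ,  1.        ]])}
```

View pics/side0.png

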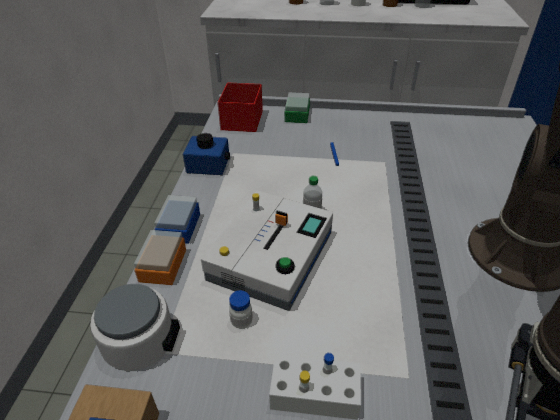

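View pics/top0.png

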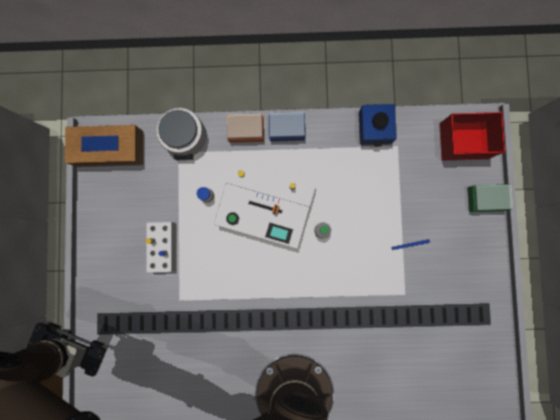

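```bash
cat > h.py <<'E'
import numpy as np, cv2
from workcell import arm
def ray(n,u,v):
    i=arm.camera_info(n);K=i["K"];T=i["world_from_camera"]
    d=T[:3,:3]@np.linalg.solve(K,[u,v,1.]);return T[:3,3],d
def onz(n,u,v,z):
    o,d=ray(n,u,v);return o+d*(z-o[2])/d[2]
def proj(n,P):
    i=arm.camera_info(n);K=i["K"];T=np.linalg.inv(i["world_from_camera"])
    p=K@(T[:3,:3]@np.array(P)+T[:3,3]);return p[:2]/p[2]
def tri(u1,u2):
    A=[];b=[]
    M=np.zeros((3,3));r=np.zeros(3)
    for n,u in(("side",u1),("top",u2)):
        o,d=ray(n,*u);d=d/np.linalg.norm(d);P=np.eye(3)-np.outer(d,d);M+=P;r+=P@o
    return np.linalg.solve(M,r)
def blobs(im,name):
    h=cv2.cvtColor(im,cv2.COLOR_RGB2HSV)
    R={"green":((45,90,30),(80,255,255)),"orange":((5,150,60),(18,255,255)),"yellow":((20,130,80),(32,255,255)),"teal":((80,80,80),(95,255,255)),"blue":((100,130,30),(125,255,255))}
    m=cv2.inRange(h,*map(np.array,R[name]));n,l,s,c=cv2.connectedComponentsWithStats(m)
    return [(c[i].round(1).tolist(),int(s[i,4]),s[i,:4].tolist()) for i in range(1,n) if s[i,4]>5]
E
python3 - <<'E'
from h import *
for n in("side","top"):
    im=cv2.imread(f"pics/{n}0.png")[:,:,::-1].copy()
    for c in("green","orange","yellow","teal"): print(n,c,blobs(im,c))
    x0,y0,w,hh=((190,170,160,140) if n=="side" else (190,160,150,110))
    cv2.imwrite(f"pics/{n}0z.png",cv2.resize(im[y0:y0+hh,x0:x0+w,::-1],None,fx=5,fy=5,interpolation=cv2.INTER_CUBIC)[:600*1,:800])
E
```

```text
side green [([297.1, 115.5], 286, [285, 99, 25, 24]), ([313.3, 180.1], 63, [310, 176, 8, 9]), ([284.4, 262.5], 107, [279, 258, 12, 11])]
side orange [([280.5, 219.2], 95, [276, 214, 10, 12]), ([163.1, 269.6], 762, [135, 238, 51, 47])]
side yellow [([255.0, 196.1], 27, [253, 194, 6, 7]), ([223.4, 250.0], 48, [220, 247, 8, 8]), ([515.5, 362.0], 6, [513, 362, 6, 1]), ([304.4, 375.4], 79, [300, 371, 10, 10])]
side teal [([311.5, 224.6], 172, [303, 217, 18, 16])]
top green [([472.2, 198.8], 113, [469, 186, 8, 25]), ([231.5, 217.9], 57, [228, 214, 8, 9]), ([324.0, 229.2], 41, [321, 226, 7, 7])]
top orange [([240.1, 139.5], 42, [230, 139, 23, 2]), ([258.9, 138.9], 9, [255, 138, 8, 2]), ([276.6, 209.8], 8, [276, 207, 2, 6])]
top yellow [([240.7, 173.1], 21, [239, 171, 5, 5]), ([292.3, 185.7], 15, [291, 184, 4, 5]), ([148.5, 240.5], 20, [146, 239, 6, 4])]
top teal [([278.6, 232.7], 182, [270, 226, 18, 14])]
```

```bash
ls pics
```

```text
side0.png
side0z.png
top0.png
top0z.png
```

View pics/top0z.png

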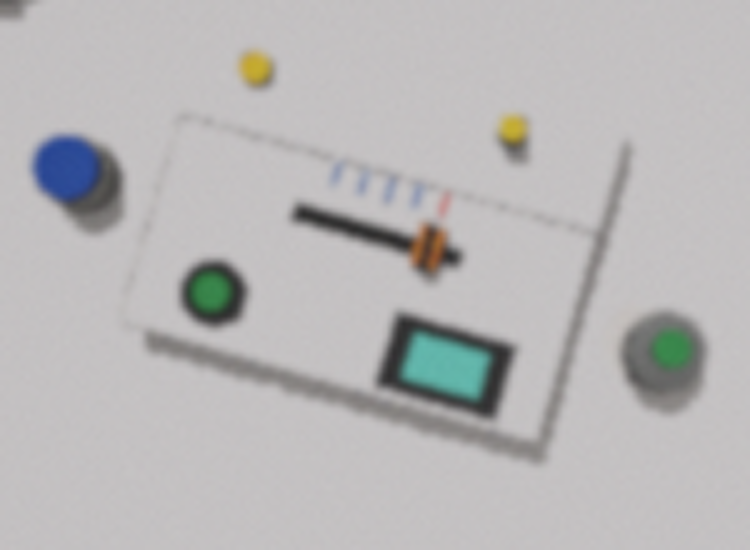

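View pics/side0z.png

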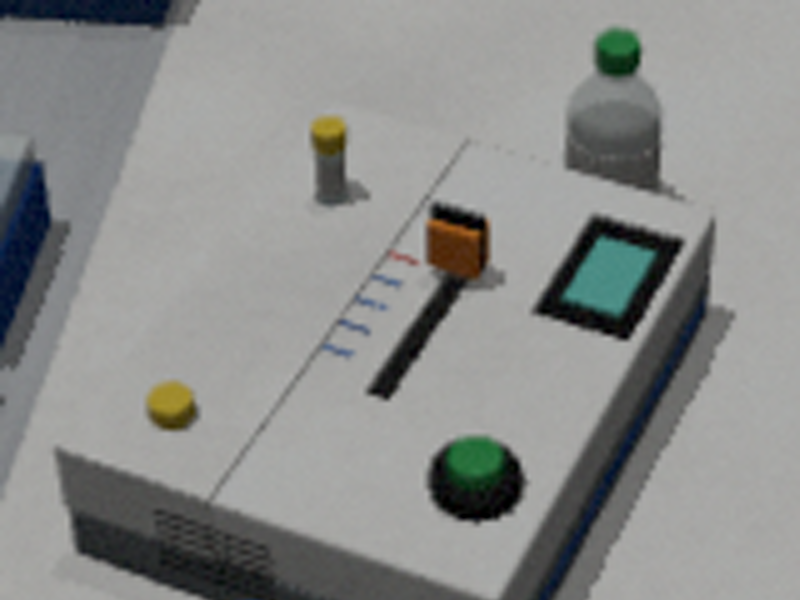

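Run:
```python
from h import *
b=tri((284.4,262.5),(231.5,217.9)); print("button",b)
print("tube cap",tri((255,196.1),(292.3,185.7)), "ycap",tri((223.4,250),(240.7,173.1)))
print("bottle",tri((313.3,180.1),(324,229.2)),"screen",tri((311.5,224.6),(278.6,232.7)))
# top-view lever: zoom (430,248)/5+(190,160)
l=onz("top",190+430/5,160+248/5,.113); print("lever top",l)
lt=tri((190+458/5,170+212/5),(190+430/5,160+248/5));print(lt)
# slot ends in zoom
for p in((297,212),(458,257)): print("slot",onz("top",190+p[0]/5,160+p[1]/5,.075))
# slot ends side
for p in((380,392),): print("slot side",onz("side",190+p[0]/5,170+p[1]/5,.075))
# corners of deck
print("front right", onz("top",190+543/5,160+447/5,.075), "side FR",onz("side",190+714/5,170+213/5,.075))
print("rear-left top of reader side", onz("side",190+58/5,170+450/5,.075),"rearright top",onz("top",190+627/5,160+145/5,.075))
v=b[:2]-l[:2]; 
# local vector (-65,125)
print("dist",np.linalg.norm(v),np.hypot(.065,.125),"theta deg",np.degrees(np.arctan2(v[1],v[0])-np.arctan2(.125,-.065)))
```

```text
button [0.5730493  0.18467015 0.09156539]
tube cap [ 0.66792517 -0.010113    0.11531441] ycap [0.71669272 0.15398178 0.08350426]
bottle [ 0.52853104 -0.10497499  0.10679321] screen [0.52255517 0.03732638 0.07604748]
lever top [0.59348747 0.04251674 0.113     ]
[0.59470381 0.04258152 0.11312766]
slot [0.62184172 0.12863458 0.075     ]
slot [0.59006571 0.02604379 0.075     ]
slot side [0.62249474 0.12983709 0.075     ]
front right [ 0.46771443 -0.02480541  0.075     ] side FR [ 0.47209145 -0.01500572  0.075     ]
rear-left top of reader side [0.76200485 0.18226479 0.075     ] rearright top [ 0.65913616 -0.08428355  0.075     ]
dist 0.14361514740857612 0.14089002803605372 theta deg -19.29277350860823
```

```bash
cat >> h.py <<'E'
from scipy.spatial.transform import Rotation as Rt
TH=np.radians(-18.0); C=np.array([.618,.080,0.]); RR=Rt.from_euler('z',TH).as_matrix()
def loc(p): return RR.T@(np.array(p)-C)
def wor(p): return C+RR@np.array(p)
def st():
    s=arm.observe();R=Rt.from_quat(s["ee_rot"]).as_matrix();p=s["ee_pos"]
    print("t",s["time"],"p",p.round(4),"f_loc",(RR.T@s["ft_force"]).round(2),"op",round(s["opening"],3))
    print("tcp local mm",(loc(p)*1000).round(1)); L=RR.T@R
    print("tool axes in reader frame (cols)\n",L.round(3)); return s,p,R
def go(target_loc_mm):
    s,p,R=st(); d=R.T@(wor(np.array(target_loc_mm)/1000)-p)
    print("tool shift units total",(d/.06).round(3))
E
python3 - <<'E'
from h import *
go((-10,-85,260))
E
```

```text
t 0.1 p [0.2386 0.5773 0.2916] f_loc [0.54 0.02 0.38] op 1.002
tcp local mm [-514.5  355.7  291.6]
tool axes in reader frame (cols)
 [[ 0.997  0.     0.078]
 [-0.078 -0.001  0.997]
 [ 0.    -1.    -0.001]]
tool shift units total [ 8.954  0.536 -6.669]
```

```bash
python3 -m crank '[{"jaw":0,"linear":[0.7,0,-0.5],"turn":-0.98},{"jaw":0,"linear":[0.75,0,-0.55],"turn":0},{"jaw":0,"linear":[0.75,0,-0.55],"turn":0},{"jaw":0,"linear":[0.75,0,-0.55],"turn":0},{"jaw":0,"linear":[0.75,0,-0.55],"turn":0}]'; python3 -c "
from h import *
go((-10,-85,260))"
```

```text
time: 0.72
ee_pos: [0.3974, 0.3502, 0.2891]
ee_rot: [0.7, -0.107, 0.105, -0.698]
ft_force: [0.1, -0.3, 0.8]
opening: 0.507
t 0.725 p [0.3974 0.3502 0.2891] f_loc [ 0.18 -0.25  0.84] op 0.507
tcp local mm [-293.3  188.8  289.1]
tool axes in reader frame (cols)
 [[ 1.    -0.002 -0.013]
 [ 0.013 -0.004  1.   ]
 [-0.003 -1.    -0.004]]
tool shift units total [ 4.663  0.49  -4.622]
```

```bash
python3 -m crank '[{"jaw":0,"linear":[0.7,0,-0.7],"turn":0.16},{"jaw":0,"linear":[0.7,0,-0.7],"turn":0},{"jaw":0,"linear":[0.7,0,-0.7],"turn":0},{"jaw":0,"linear":[0.7,0,-0.7],"turn":0},{"jaw":0,"linear":[0.7,0,-0.7],"turn":0}]'; python3 -m crank '[{"jaw":0,"linear":[0.7,0.1,-0.7],"turn":0},{"jaw":0,"linear":[0.4,0.1,-0.4],"turn":0},{"jaw":0,"linear":[0,0,0],"turn":0}]';python3 -c "
from h import *
go((-10,-85,240))"
```

```text
time: 1.35
ee_pos: [0.5359, 0.0771, 0.2887]
ee_rot: [0.7, -0.112, 0.109, -0.697]
ft_force: [0.9, 1.2, 0.7]
opening: 0.012
time: 1.72
ee_pos: [0.58, -0.015, 0.2757]
ee_rot: [0.7, -0.114, 0.112, -0.696]
ft_force: [0.4, 1.2, -0.2]
opening: 0.002
t 1.725 p [ 0.58   -0.015   0.2757] f_loc [-0.02  1.24 -0.22] op 0.002
tcp local mm [  -6.8 -102.1  275.7]
tool axes in reader frame (cols)
 [[ 1.    -0.003  0.007]
 [-0.007 -0.006  1.   ]
 [-0.003 -1.    -0.006]]
tool shift units total [-0.054  0.593  0.288]
```

```bash
python3 -m crank '[{"jaw":0,"linear":[-0.05,0.6,0.25],"turn":0.08},{"jaw":0,"linear":[0,0.6,0],"turn":0},{"jaw":0,"linear":[0,0.5,0],"turn":0},{"jaw":0,"linear":[0,0,0],"turn":0}]';python3 -c "
from h import *
go((-10,-75,154))
for n in('side','top'):
    im=arm.grab_frame(n); cv2.imwrite(f'pics/{n}1.png',im[:,:,::-1])
    x0,y0,w,hh=((190,120,200,180) if n=='side' else (190,160,150,110)); f=3.3 if n=='side' else 5
    cv2.imwrite(f'pics/{n}1z.png',cv2.resize(im[y0:y0+hh,x0:x0+w,::-1],None,fx=f,fy=f,interpolation=cv2.INTER_CUBIC))
"
```

```text
time: 2.22
ee_pos: [0.5805, 0.0042, 0.1712]
ee_rot: [0.699, -0.116, 0.113, -0.697]
ft_force: [0.6, -0.5, 0.3]
opening: 0.004
t 2.225 p [0.5805 0.0042 0.1712] f_loc [ 0.71 -0.27  0.25] op 0.004
tcp local mm [-12.2 -83.7 171.2]
tool axes in reader frame (cols)
 [[ 1.    -0.004  0.011]
 [-0.011 -0.004  1.   ]
 [-0.004 -1.    -0.004]]
tool shift units total [0.036 0.285 0.146]
```

View pics/side1z.png

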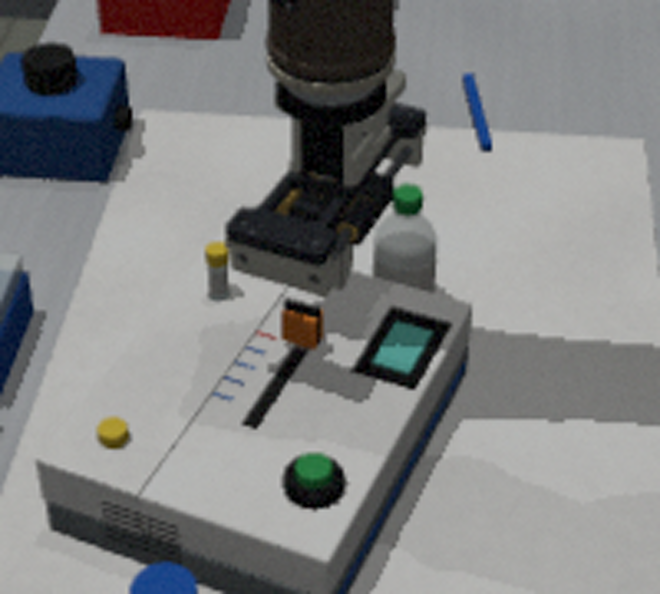

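View pics/top1z.png

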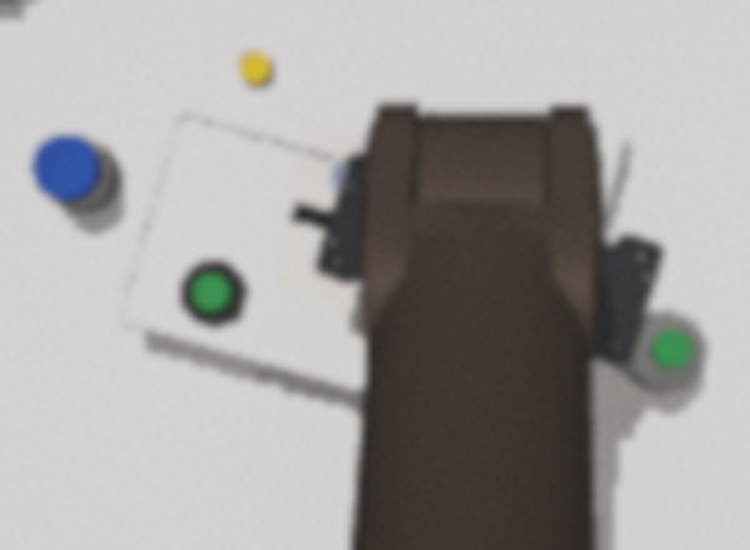

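```bash
python3 -m crank '[{"jaw":0,"linear":[0.04,0.29,0],"turn":0.1},{"jaw":0,"linear":[0,0.05,0.05],"turn":0.05},{"jaw":0,"linear":[0,0,0.05],"turn":0},{"jaw":0,"linear":[0,0,0],"turn":0}]';python3 -c "
from h import *
go((-10,-71,154))
im=arm.grab_frame('side')
print(blobs(im,'orange'))"
```

```text
time: 2.82
ee_pos: [0.5885, 0.0096, 0.155]
ee_rot: [0.697, -0.117, 0.121, -0.697]
ft_force: [-0.8, 0.1, -0.1]
opening: 0.006
t 2.825 p [0.5885 0.0096 0.155 ] f_loc [-0.78 -0.18 -0.09] op 0.006
tcp local mm [ -6.3 -76.1 155. ]
tool axes in reader frame (cols)
 [[ 1.     0.005  0.024]
 [-0.024 -0.     1.   ]
 [ 0.005 -1.    -0.   ]]
tool shift units total [-0.064  0.016  0.083]
[([280.5, 219.6], 87, [276, 214, 10, 12]), ([163.1, 269.6], 760, [135, 238, 51, 47])]
```

```bash
python3 -m crank '[{"jaw":0,"linear":[-0.06,0.01,0.03],"turn":-0.3},{"jaw":0,"linear":[0,0,0.03],"turn":0},{"jaw":0,"linear":[0,0,0],"turn":0}]';python3 -c "
from h import *
go((-10,-68,154))
im=arm.grab_frame('side')
print(blobs(im,'orange'))"; python3 -m crank '[{"jaw":0,"linear":[0,0,0.03],"turn":0},{"jaw":0,"linear":[0,0,0.03],"turn":0},{"jaw":0,"linear":[0,0,0],"turn":0}]';python3 -c "
from h import *
go((-10,-68,154))
im=arm.grab_frame('side')
print(blobs(im,'orange'))"
```

```text
time: 3.25
ee_pos: [0.5862, 0.0142, 0.1549]
ee_rot: [0.699, -0.108, 0.112, -0.698]
ft_force: [-0.2, -0.4, 1.8]
opening: 0.006
t 3.25 p [0.5862 0.0142 0.1549] f_loc [-0.11 -0.41  1.8 ] op 0.006
tcp local mm [ -9.9 -72.4 154.9]
tool axes in reader frame (cols)
 [[ 1.     0.005 -0.002]
 [ 0.002 -0.     1.   ]
 [ 0.005 -1.    -0.   ]]
tool shift units total [-0.001  0.015  0.074]
[([280.5, 220.3], 72, [276, 216, 10, 10]), ([163.1, 269.7], 761, [135, 238, 51, 47])]
time: 3.68
ee_pos: [0.5874, 0.0177, 0.1548]
ee_rot: [0.699, -0.108, 0.112, -0.698]
ft_force: [-0.7, 0.7, 0.4]
opening: 0.001
t 3.675 p [0.5874 0.0177 0.1548] f_loc [-0.89  0.41  0.42] op 0.001
tcp local mm [ -9.9 -68.7 154.8]
tool axes in reader frame (cols)
 [[ 1.     0.005 -0.001]
 [ 0.001 -0.     1.   ]
 [ 0.005 -1.    -0.   ]]
tool shift units total [-0.002  0.014  0.012]
[([280.6, 220.9], 60, [276, 217, 10, 9]), ([163.2, 269.6], 757, [135, 238, 51, 47])]
```

```bash
cat > q.py <<'E'
from h import *
s=arm.observe();p=s["ee_pos"];R=Rt.from_quat(s["ee_rot"]).as_matrix()
im=arm.grab_frame('side');print("loc",(loc(p)*1000).round(1),"f",(RR.T@s["ft_force"]).round(2),"yaw",(RR.T@R)[0,2].round(3),"or",[b for b in blobs(im,'orange') if b[0][0]>200])
E
for i in 1; do python3 -m crank '[{"jaw":0,"linear":[0,0,0.03],"turn":0},{"jaw":0,"linear":[0,0,0],"turn":0}]'>/dev/null; python3 q.py; python3 -m crank '[{"jaw":0,"linear":[0,0,0.03],"turn":0},{"jaw":0,"linear":[0,0,0],"turn":0}]' >/dev/null; python3 q.py;  python3 -m crank '[{"jaw":0,"linear":[0,0,0.03],"turn":0},{"jaw":0,"linear":[0,0,0],"turn":0}]'>/dev/null; python3 q.py; done
```

```text
loc [ -9.8 -67.1 154.8] f [ 0.37  0.7  -0.12] yaw -0.001 or [([280.5, 221.2], 56, [276, 218, 10, 8])]
loc [ -9.8 -66.  154.8] f [-0.09 -1.45  0.62] yaw -0.0 or [([280.5, 221.5], 55, [276, 218, 10, 8])]
loc [ -9.8 -65.  154.8] f [-0.11 -2.11  0.42] yaw 0.0 or [([280.5, 221.8], 53, [276, 218, 10, 8])]
```

```bash
python3 -m crank '[{"jaw":0,"linear":[0,0,0.05],"turn":0},{"jaw":0,"linear":[0,0,0.05],"turn":0}]'>/dev/null; python3 q.py; python3 -m crank '[{"jaw":0,"linear":[0,0,0.05],"turn":0},{"jaw":0,"linear":[0,0,0.05],"turn":0}]' >/dev/null; python3 q.py;  python3 -m crank '[{"jaw":0,"linear":[0,0,0.05],"turn":0},{"jaw":0,"linear":[0,0,0],"turn":0}]'>/dev/null; python3 q.py
python3 -c "
from h import *
for t in (0,18,36,54,72): print(t,proj('side',wor((-.010,-.032+t/1000,.083))),proj('side',wor((-.010,-.040+t/1000,.117))))"
```

```text
loc [ -9.8 -59.9 154.8] f [-1.43 -3.47  1.99] yaw 0.002 or [([279.5, 223.2], 52, [275, 220, 10, 7])]
loc [ -9.9 -50.9 154.8] f [-0.2  -0.09 -0.51] yaw -0.0 or [([277.6, 225.6], 57, [273, 222, 10, 8])]
loc [ -9.9 -47.3 154.7] f [ 0.44 -1.68  0.35] yaw -0.001 or [([277.6, 226.6], 50, [273, 223, 10, 8])]
0 [280.10325298 224.40728876] [281.39128314 211.84395587]
18 [276.97442546 228.98110396] [278.22950899 216.3395691 ]
36 [273.77182463 233.66276324] [274.99202283 220.94283452]
54 [270.49281015 238.45612632] [271.6760722  225.65766576]
72 [267.13461418 243.36523931] [268.27876958 230.48816847]
```

```bash
python3 -m crank '[{"jaw":0,"linear":[0,0,0.05],"turn":0},{"jaw":0,"linear":[0,0,0.04],"turn":0}]'>/dev/null; python3 q.py; python3 -m crank '[{"jaw":0,"linear":[0,0,0.04],"turn":0}]' >/dev/null; python3 q.py;  python3 -m crank '[{"jaw":0,"linear":[0,0,0.04],"turn":0}]'>/dev/null; python3 q.py
```

```text
loc [ -9.9 -43.6 154.8] f [-1.41 -4.91  2.96] yaw 0.001 or [([276.6, 227.5], 47, [272, 224, 10, 8])]
loc [ -9.9 -40.9 154.8] f [-0.35 -1.88  1.22] yaw 0.001 or [([276.0, 228.2], 44, [271, 225, 10, 7])]
loc [ -9.9 -36.4 154.8] f [-0.56 -0.08  0.66] yaw -0.0 or [([274.6, 229.9], 64, [270, 226, 10, 9])]
```

```bash
python3 -m crank '[{"jaw":0,"linear":[0,0,0.05],"turn":0},{"jaw":0,"linear":[0,0,0.04],"turn":0}]'>/dev/null; python3 q.py; python3 -m crank '[{"jaw":0,"linear":[0,0,0.04],"turn":0},{"jaw":0,"linear":[0,0,0.03],"turn":0}]' >/dev/null; python3 q.py
```

```text
loc [-10.1 -29.6 154.7] f [ 0.25 -2.12  2.57] yaw -0.002 or [([274.0, 231.3], 42, [270, 228, 9, 7])]
loc [-10.  -26.7 154.8] f [-1.85 -5.02  2.4 ] yaw -0.0 or [([273.7, 232.1], 44, [269, 229, 10, 7])]
```

```bash
python3 -m crank '[{"jaw":0,"linear":[0,0,0.04],"turn":0}]' >/dev/null; python3 q.py; python3 -m crank '[{"jaw":0,"linear":[0,0,0.03],"turn":0}]' >/dev/null; python3 q.py
```

```text
loc [-10.1 -24.8 154.7] f [-0.75 -4.18  1.37] yaw 0.0 or [([280.0, 229.0], 7, [280, 226, 1, 7]), ([273.7, 232.8], 43, [269, 230, 10, 7])]
loc [-10.1 -22.1 154.8] f [-0.32 -0.41  0.25] yaw -0.0 or [([272.6, 233.4], 43, [268, 230, 10, 7])]
```

```bash
python3 -m crank '[{"jaw":0,"linear":[0,0,0.02],"turn":0}]' >/dev/null; python3 q.py
```

```text
loc [-10.1 -19.1 154.8] f [-0.63  0.45 -0.62] yaw -0.002 or [([271.0, 234.9], 62, [266, 231, 11, 9])]
```

```bash
python3 -m crank '[{"jaw":0,"linear":[0,0,-0.15],"turn":0},{"jaw":0,"linear":[0,-0.6,0],"turn":0},{"jaw":0,"linear":[0,-0.6,0],"turn":0},{"jaw":0,"linear":[0,0,0],"turn":0}]'; python3 -c "
from h import *
go((-75,85,175))
im=arm.grab_frame('side'); print(blobs(im,'orange'),blobs(im,'green'))
cv2.imwrite('pics/side2z.png',cv2.resize(im[150:300,190:350,::-1],None,fx=4,fy=4,interpolation=cv2.INTER_CUBIC))
for y in (14,): print(proj('side',wor((-.01,y/1000,.117))), proj('side',wor((-.01,(y+8)/1000,.083))))
print(proj('side',wor((-.075,.085,.092))),proj('side',wor((-.010,-.04+.054+.008,.097))))
"
```

```text
time: 7.8
ee_pos: [0.5988, 0.0552, 0.228]
ee_rot: [0.699, -0.109, 0.111, -0.698]
ft_force: [-1.1, -0.3, 0.7]
opening: 0.005
t 7.8 p [0.5988 0.0552 0.228 ] f_loc [-0.97 -0.6   0.75] op 0.005
tcp local mm [-10.6 -29.6 228. ]
tool axes in reader frame (cols)
 [[ 1.     0.004 -0.002]
 [ 0.002  0.     1.   ]
 [ 0.004 -1.     0.   ]]
tool shift units total [-1.073  0.88   1.911]
[([270.8, 233.2], 96, [266, 227, 11, 13]), ([163.2, 269.6], 759, [135, 238, 51, 47])] [([304.7, 114.2], 111, [300, 98, 10, 25]), ([313.3, 180.1], 63, [310, 176, 8, 9]), ([284.5, 262.4], 107, [279, 258, 13, 11])]
[271.6760722  225.65766576] [270.49281015 238.45612632]
[284.66649471 262.16668158] [270.36412583 234.11848428]
```

View pics/side2z.png

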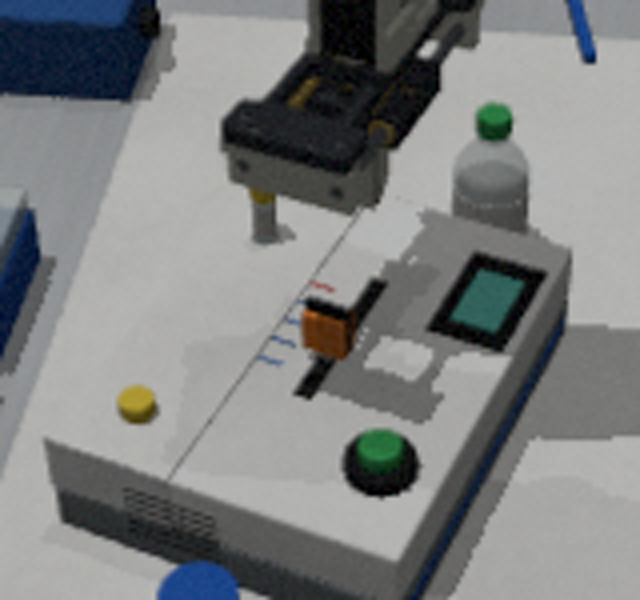

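```bash
python3 -m crank '[{"jaw":0,"linear":[-0.36,0,0.62],"turn":0},{"jaw":0,"linear":[-0.36,0,0.62],"turn":0},{"jaw":0,"linear":[-0.36,0.2,0.6],"turn":0},{"jaw":0,"linear":[0,0.4,0.1],"turn":0},{"jaw":0,"linear":[0,0,0],"turn":0}]'; python3 -c "
from h import *
go((-75,85,164))"
```

```text
time: 8.48
ee_pos: [0.5688, 0.1867, 0.1839]
ee_rot: [0.7, -0.112, 0.109, -0.697]
ft_force: [-0.7, -0.3, -0.5]
opening: 0.007
t 8.475 p [0.5688 0.1867 0.1839] f_loc [-0.61 -0.53 -0.55] op 0.007
tcp local mm [-79.8  86.3 183.9]
tool axes in reader frame (cols)
 [[ 1.    -0.003  0.001]
 [-0.001 -0.006  1.   ]
 [-0.003 -1.    -0.006]]
tool shift units total [ 0.081  0.331 -0.02 ]
```

```bash
python3 -m crank '[{"jaw":0,"linear":[0.08,0.2,-0.02],"turn":0},{"jaw":0,"linear":[0,0.1,0],"turn":0},{"jaw":0,"linear":[0,0,0],"turn":0}]'; python3 -c "
from h import *
go((-75,85,164))
im=arm.grab_frame('side'); print([b for b in blobs(im,'green')])
cv2.imwrite('pics/side3z.png',cv2.resize(im[150:300,190:350,::-1],None,fx=4,fy=4,interpolation=cv2.INTER_CUBIC))"
```

```text
time: 8.85
ee_pos: [0.5738, 0.1814, 0.1651]
ee_rot: [0.7, -0.113, 0.111, -0.696]
ft_force: [-0.1, -0.4, 0.6]
opening: 0.008
t 8.85 p [0.5738 0.1814 0.1651] f_loc [ 0.01 -0.37  0.64] op 0.008
tcp local mm [-73.4  82.8 165.1]
tool axes in reader frame (cols)
 [[ 1.    -0.003  0.004]
 [-0.004 -0.006  1.   ]
 [-0.003 -1.    -0.006]]
tool shift units total [-0.027  0.018  0.037]
[([313.3, 180.1], 62, [310, 176, 8, 9]), ([287.5, 264.0], 34, [285, 260, 6, 8])]
```

View pics/side3z.png

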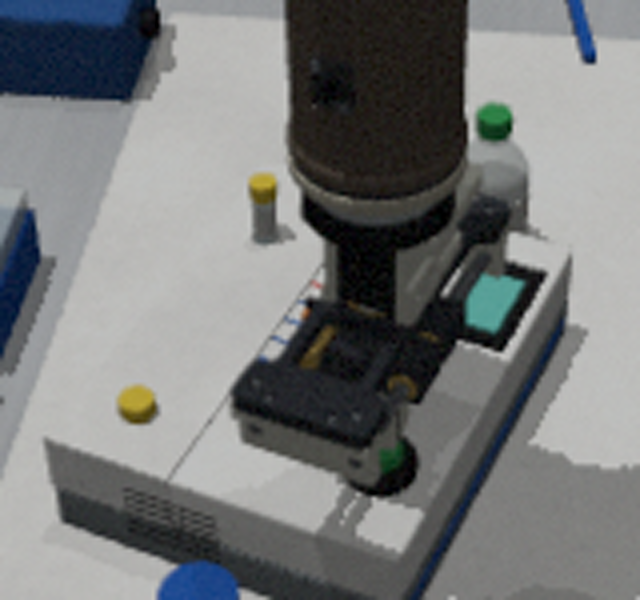

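Fingertip is over the button (green visible at about (287,264)). Centre slightly and press in small steps.

```bash
python3 -m crank '[{"jaw":0,"linear":[-0.02,0.05,0.035],"turn":0},{"jaw":0,"linear":[0,0,0],"turn":0}]' >/dev/null; python3 q.py; python3 -m crank '[{"jaw":0,"linear":[0,0.04,0],"turn":0},{"jaw":0,"linear":[0,0,0],"turn":0}]' >/dev/null; python3 q.py;python3 -m crank '[{"jaw":0,"linear":[0,0.04,0],"turn":0},{"jaw":0,"linear":[0,0,0],"turn":0}]' >/dev/null; python3 q.py
```

```text
loc [-74.   84.9 163.1] f [-0.2   0.51  0.49] yaw 0.005 or []
loc [-73.7  84.9 161.1] f [-1.17 -1.71  2.17] yaw 0.005 or [([266.5, 228.5], 6, [266, 227, 2, 4])]
loc [-73.7  84.9 158.8] f [-0.88  0.36  3.13] yaw 0.005 or [([266.7, 228.4], 7, [266, 227, 3, 4])]
```

```bash
python3 -m crank '[{"jaw":0,"linear":[0,0.05,0],"turn":0},{"jaw":0,"linear":[0,0,0],"turn":0}]' >/dev/null; python3 q.py; python3 -m crank '[{"jaw":0,"linear":[0,0.05,0],"turn":0},{"jaw":0,"linear":[0,0,0],"turn":0}]' >/dev/null; python3 q.py
```

```text
loc [-73.6  85.  156.8] f [-2.05 -1.95  7.37] yaw 0.005 or [([267.0, 228.8], 11, [266, 227, 4, 5])]
loc [-73.6  84.9 157. ] f [-2.35 -1.02  3.96] yaw 0.005 or [([267.0, 228.8], 11, [266, 227, 4, 5])]
```

```bash
python3 -m crank '[{"jaw":0,"linear":[0,0.05,0],"turn":0},{"jaw":0,"linear":[0,0,0],"turn":0}]' >/dev/null; python3 q.py
```

```text
loc [-73.7  84.8 157. ] f [-1.88 -1.29  3.63] yaw 0.005 or [([267.0, 228.8], 11, [266, 227, 4, 5])]
```

```bash
python3 -m crank '[{"jaw":0,"linear":[0,0.12,0],"turn":0},{"jaw":0,"linear":[0,0.12,0],"turn":0}]'; python3 -c "
from h import *
st()
im=arm.grab_frame('side'); print([b for b in blobs(im,'green')])
cv2.imwrite('pics/side4z.png',cv2.resize(im[230:290,250:320,::-1],None,fx=8,fy=8,interpolation=cv2.INTER_CUBIC))"
```

```text
time: 10.95
ee_pos: [0.5747, 0.1833, 0.1546]
ee_rot: [-0.697, 0.112, -0.114, 0.7]
ft_force: [-35.2, -11.0, 97.9]
opening: 0.001
t 10.95 p [0.5747 0.1833 0.1546] f_loc [-30.11 -21.31  97.88] op 0.001
tcp local mm [-73.1  84.9 154.6]
tool axes in reader frame (cols)
 [[ 1.     0.001  0.006]
 [-0.006  0.005  1.   ]
 [ 0.001 -1.     0.005]]
[([313.3, 180.1], 62, [310, 176, 8, 9]), ([287.5, 265.9], 12, [284, 264, 7, 5])]
```

View pics/side4z.png

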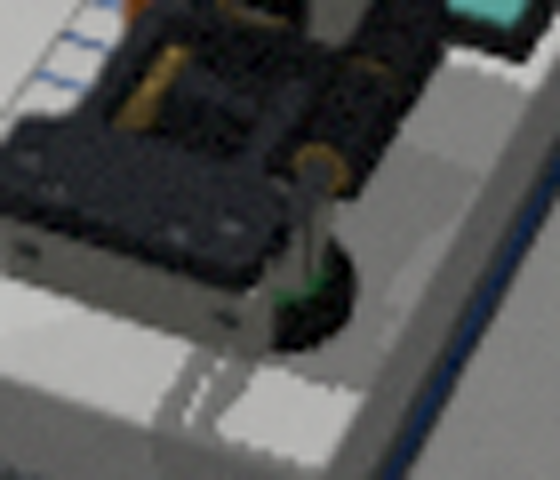

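```bash
python3 -m crank '[{"jaw":0,"linear":[0,-0.2,0],"turn":0},{"jaw":0,"linear":[0,-0.6,0],"turn":0},{"jaw":0,"linear":[0,-0.7,0],"turn":0},{"jaw":0,"linear":[0,-0.7,0],"turn":0},{"jaw":0,"linear":[-0.6,-0.2,0.5],"turn":0}]';  python3 -m crank '[{"jaw":0,"linear":[-0.7,0,0.7],"turn":0},{"jaw":0,"linear":[-0.7,0,0.7],"turn":0},{"jaw":0,"linear":[-0.5,0,0.5],"turn":0},{"jaw":0,"linear":[0,0,0],"turn":0}]'; python3 -c "
from h import *
st()
for n in('side','top'):
    im=arm.grab_frame(n); cv2.imwrite(f'pics/{n}5.png',im[:,:,::-1])
    old=cv2.imread(f'pics/{n}0.png')[:,:,::-1].copy()
    for c in('green','yellow','orange','blue'): print(n,c,[b[0] for b in blobs(im,c)],'WAS',[b[0] for b in blobs(old,c)])
    x0,y0,w,hh=((190,170,160,140) if n=='side' else (140,140,200,130))
    cv2.imwrite(f'pics/{n}5z.png',cv2.resize(im[y0:y0+hh,x0:x0+w,::-1],None,fx=4,fy=4,interpolation=cv2.INTER_CUBIC))
"
```

```text
time: 11.62
ee_pos: [0.5506, 0.2191, 0.3047]
ee_rot: [-0.696, 0.114, -0.117, 0.699]
ft_force: [1.0, 1.2, 0.0]
opening: 0.005
time: 12.12
ee_pos: [0.475, 0.3719, 0.3054]
ee_rot: [-0.695, 0.112, -0.116, 0.701]
ft_force: [0.6, -0.2, -1.1]
opening: 0.002
t 12.125 p [0.475  0.3719 0.3054] f_loc [ 0.66 -0.04 -1.12] op 0.002
tcp local mm [-226.2  233.5  305.4]
tool axes in reader frame (cols)
 [[ 1.     0.004  0.009]
 [-0.009  0.01   1.   ]
 [ 0.004 -1.     0.01 ]]
side green [[297.1, 115.5], [311.2, 178.7], [284.5, 262.6]] WAS [[297.1, 115.5], [313.3, 180.1], [284.4, 262.5]]
side yellow [[255.5, 196.9], [223.8, 250.9], [316.7, 259.7], [347.8, 273.5], [304.3, 376.5]] WAS [[255.0, 196.1], [223.4, 250.0], [515.5, 362.0], [304.4, 375.4]]
side orange [[291.8, 1.1], [271.1, 233.0], [163.2, 269.6]] WAS [[280.5, 219.2], [163.1, 269.6]]
side blue [[530.9, 68.3], [205.8, 156.6], [187.2, 225.1], [239.5, 300.0], [292.7, 299.7], [328.6, 358.6], [96.2, 418.7]] WAS [[540.8, 67.3], [205.8, 156.7], [334.4, 153.8], [187.1, 225.1], [310.0, 267.6], [239.5, 300.0], [328.6, 358.5], [96.2, 418.7]]
top green [[472.1, 198.6], [231.5, 217.9], [324.0, 229.2]] WAS [[472.2, 198.8], [231.5, 217.9], [324.0, 229.2]]
top yellow [[240.8, 173.2], [292.3, 185.7]] WAS [[240.7, 173.1], [292.3, 185.7], [148.5, 240.5]]
top orange [[239.4, 139.4], [258.3, 138.8], [260.2, 204.8], [22.0, 372.7], [28.9, 384.6], [30.3, 408.1]] WAS [[240.1, 139.5], [258.9, 138.9], [276.6, 209.8]]
top blue [[377.5, 122.4], [98.8, 143.1], [203.1, 193.2], [411.8, 244.0]] WAS [[377.5, 122.5], [98.8, 143.1], [203.1, 193.2], [411.8, 244.0], [161.3, 253.0]]
```

View pics/side5z.png

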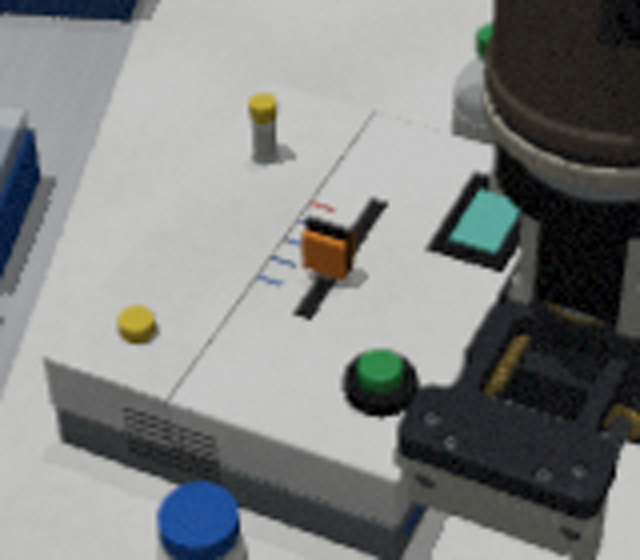

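View pics/top5z.png

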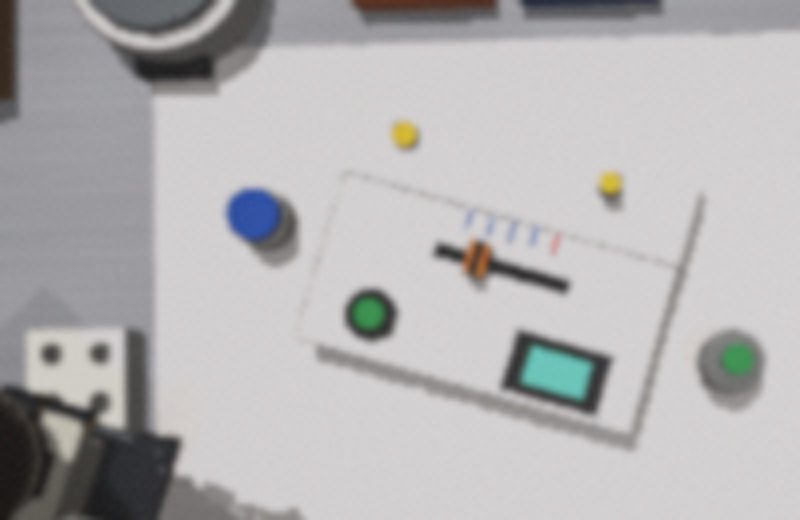

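```bash
python3 -c "
from workcell import arm
print(arm.close_job()); print(arm.observe()['time'])"
```

```text
the job is handed in; nothing more can be done
None
the job is handed in; nothing more can be done
```

I pushed the lever with the shut fingertips through three clicks, pressed the green button to its stop and released it. I then drew the arm clear and handed the job in at about 12 s. No verdict was reported.

**Lever:** The last pictures show it about 53 mm from the parked position in the top view and about 54 mm in the side view. That puts it at the third blue mark, within the 51 to 57 mm band.

**Button:** It is back up, at the same pixel as at the start. It stopped going down at a tool height of about 157 mm. That is about 6 mm below my estimate of first contact, though the contact point was noisy.

**Force:** To make sure the button was fully down I pressed a second time, and that push was too hard. The wrist force reached about 98 N downward, or about 105 N in all, against the 120 N limit. I released at once. Only end-of-move readings are recorded, so a brief higher peak cannot be ruled out.

**Other objects:** In the last pictures the sample tube, cap, bottle, jar, marker and the blue-capped rack tube are within a pixel or so (about 3 mm) of where they started in at least one view. The yellow-capped rack tube was hidden in the top view, but its cap is within about 1 px in the side view.

**Arm:** It ended in free space above the table, with about 1 N at the wrist, which is noise level.

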